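Advance the bottle carrier through the reader to its detent

ROBOT

A 7-joint arm with a two-finger parallel gripper is mounted at the origin on the work surface. World frame = base frame: x ahead of the robot, y to its left, z up, the work surface at z = 0. Lengths are in m, angles in degrees, forces in N, time in s.
With the tool pointing down it reaches from about 0.425 to 0.875 m from the base axis. Payload 4.7 kg.
Tool frame: the origin (TCP) lies at the very end of the fingers, on their centre line; the grasp point (between the pads) lies 19 mm behind it; x points along the fingers, y is the direction in which the jaws open and shut, and the axes are right-handed (so a half turn about x gives the same grasp; the last joint's range is limited). The gripper opens to 87 mm and grips with 3 to 60 N. Pads are 19 mm wide; open, the fingers measure 117 mm over their backs; the gripper's body (75 mm by 190 mm) begins 51 mm behind the grasp point.
Start: joints at [74.146, 18.392, -4.016, 83.108, 1.295, 78.541, -3.26], TCP at [0.186, -0.623, 0.223] pointing down, gripper open.
Joint ranges: [-163.93, 163.93], [-17.29, 119.83], [-79.2, 71.16], [3.27, 140.29], [-89.18, 269.18], [5.43, 117.66], [-154.24, 154.24]. Speed limits (degrees/s): [147.25, 147.25, 180, 180, 180, 180, 180].

INTERFACE

Orientations are given as a 3x3 rotation matrix whose columns are the frame's x, y, z axes.
In Python, from workcell import * gives the robot as it stands.
- The arm moves only by the tool jog_arm, never from a script. Its argument "motion" is a list of rows, each an object of numbers: "claw": the opening, from -1 (shut) to 1 (fully open), so that 0 is half open; "x", "y", "z": the shift along the world's x, y, z in mm; "twist": the turn about the world's z in rad. A call has 1 to 20 rows; each row shifts and turns the commanded pose from where the row before left it; what a row does not reach is not made up. A row lasts 1/12 s, in which the tool goes at most 41.7 mm and 7.16 degrees, less where a joint would pass 70% of its speed; a pose out of reach is approached as far as the arm can. A call is refused whole if a number of a shift passes 41.7 or a number of a turn 0.125, either way. A call with a gripper value outside its range is refused whole. The fingers move at their own pace and stop on an object; "force" is the grip in N (left out, the last holds). Time passes only in rows, so rows that do not move let the fingers close. It gives the time, the measured TCP pose, the force and the opening at its end, in the units of the state.
- get_obs(): the state, without advancing time (a new reading comes with each control period).
- capture(name): name is "scene" or "top"; returns the picture (384x512x3 uint8, blue, green, red); there is no depth.
- camera_model(name): a dict with "intrinsics" (3x3 intrinsics, pixels), "origin" and "rotation" of the camera in the world. Camera axes: x right, y down, z forward; pixel columns grow to the right and rows downward; lengths in m; the calibration is good to about 2 mm. A picture is of the moment at which its call begins. camera_model takes no time and is no camera call.
- job_done(): hands the job in, once; it reports no verdict.
The state is a dict: "clock": time; "joints": joint angles; "dq": joint speeds; "joint_torque": joint torques, N m; "position": TCP position; "eef_rot": TCP orientation; "contact_force": force on the tool from outside, world axes, zero at the start; "wrist_torque": the same for the moment, N m; "gripper_width": finger opening in m.
Only numpy, scipy, OpenCV 4.12 (cv2) and the standard library are available. Lean on these libraries where they do the work, as an engineer would, in place of code of your own. Each camera call takes 0.05 s, during which the arm holds its last target. There are 200 camera calls.

TASK

Slide the loaded bottle carrier along its track, all the way through under the white reader arch, until it clicks into the spring detent hidden in the green-marked stretch of track beyond, and leave it seated there at rest. Its three dropper bottles must still be standing in their pockets; do not bump the reader arch hard or disturb the other things on the bench.

Things in the scene. Friction and masses are not known exactly. Their poses are not given: they have to be found in the camera images.
- track: Fixed aluminium C-channel along its y, 610 x 107 x 28 mm; origin: centre of its underside on the bench. Its lips (slot 52 mm) keep the carrier in: it slides along y (1 to 2 N) but cannot be lifted out. It is to travel to +y. End stops hold the carrier's origin within y = +-200 mm. Blue strips mark the loading stretch (y -203 to -127 mm), green strips the next station (y 100 to 185 mm).
- reader: White reader arch fixed across the track's middle (origin and axes as the track's). Posts at x = +-68 mm (22 mm wide); crossbar 158 mm long in x, from y = -18 to +18 mm, underside 125 mm and top 175 mm above the bench. Carrier and bottles pass below it; a gripper holding the carrier does not: let go before it and take the carrier again beyond it.
- carrier: Loose navy carrier in the track, 190 mm long (y), axes as the track's; origin: centre of its underside, 8 mm above the bench. 0.4 to 0.7 kg. White tray 46 x 118 mm with three 35 mm pockets in a row along y (rims 48, floors 16 mm above the origin); an orange grip fin near each end. In the middle (y = 0) of its +x base edge, hidden by the lip, a notch takes the detent plunger.
- rear_fin (a point): Grip point on the carrier's rear (-y) orange fin, 20 mm below the fin's top. The fin is 10 mm thick in x, 30 mm long in y, and its top is 93 mm above the bench. The fin stands 78 mm from the carrier's origin in -y; grip point 73 mm above the bench.
- front_fin (a point): The same on the front (+y) fin, 78 mm from the carrier's origin in +y.
- detent (a joint): Spring plunger hidden under the +x lip; seated, the carrier's origin is at y 115 to 170 mm, to be felt. Value (m): 0 out, 0.0015 in the notch, 0.007 riding on the carrier's edge. Push: 7 to 13 N as the front end meets it (95 to 65 mm before the seat), then 4 to 9 N, falls to nothing at the seat, then climbs to 12 to 20 N before it overruns. Let go within 3 mm of the seat: it centres itself.
- bottle_green: Loose dropper bottle with a green label and black cap, 29 mm in diameter, 75 mm tall, standing in one of the carrier's pockets. Origin: centre of its underside, z along the bottle.
- bottle_red: Loose dropper bottle with a red label and black cap, 29 mm in diameter, 75 mm tall, standing in one of the carrier's pockets. Origin: centre of its underside, z along the bottle.
- bottle_yellow: Loose dropper bottle with a yellow label and black cap, 29 mm in diameter, 75 mm tall, standing in one of the carrier's pockets. Origin: centre of its underside, z along the bottle.
- spare_bottle: Loose dropper bottle with a blue label, like those in the carrier, standing on the bench beside the track. Leave alone.
- marker: Loose grey marker pen with a blue cap, 138 mm long (x axis), 14 mm thick, lying in front of the track. Leave alone.
- wash_bottle: Loose white wash bottle, 72 mm in diameter, 200 mm tall, behind the track. Leave alone.
- tissue_pack: Loose pink tissue pack, 110 x 190 x 60 mm (90 mm with its tissue), behind the track. Leave alone.
- tube_rack: Loose wire rack with tubes, 66 x 200 mm, 106 mm tall, behind the track. Leave alone.
- tip_box: Loose blue pipette-tip box, 85 x 120 x 63 mm, at the robot's right. Leave alone.
- reagent_jar: Loose amber jar with a white cap, 64 mm in diameter, 85 mm tall, at the robot's left. Leave alone.
Things that resemble listed ones, but are neither listed nor needed, are in the scene too. Leave any turquoise or yellow look-alike of the carrier alone.

How it is judged:
By the outcome, as a careful person would: the job done as asked, in the order asked, and still so for the second after the job is handed in, with the robot touching nothing.
It also fails if it takes over 64 s, if anything falls off the work surface, if the arm or the gripper's body presses on something with over 40 N, if the wrist force passes 120 N, or if a joint passes its speed limit or range.

## Working session

There is one attempt and no reset: what is moved stays moved. The work goes in short steps, Python scripts to look and compute and a tool call to move; the robot and the scene stay as the last step left them, time stands still between calls to the robot, and variables do not carry over. Pictures are saved under pics/ and viewed, about 8 in all and at most 12, crops included, and the job is handed in when it is done.

Besides the shell and the picture viewer there is one more tool, called after ">>>" by a JSON object that holds its "fn" and its "kwargs", one argument or row to a line. jog_arm: Moves the arm, as the interface text tells. Its arguments: {"type":"object","properties":{"motion":{"type":"array"},"force":{"type":"number"}},"required":["motion"]}

```bash
mkdir -p pics; python3 - <<'E'
from workcell import *
import cv2
for n in("scene","top"):
    im=capture(n); cv2.imwrite(f"pics/{n}0.png",im)
    c=camera_model(n); print(n,c["intrinsics"],c["origin"],c["rotation"])
o=get_obs(); print(o["clock"],o["position"],o["eef_rot"],o["gripper_width"],o["contact_force"])
a=cv2.imread("pics/scene0.png");b=cv2.imread("pics/top0.png")
E
```

```text
scene [[404.82555248   0.         256.23047065]
 [  0.         404.82555248 188.17933613]
 [  0.           0.           1.        ]] [ 1.04768776 -0.67549443  0.79490167] [[ 0.78656076  0.3812549  -0.48576421]
 [ 0.61719349 -0.51067207  0.59857015]
 [-0.01985841 -0.77062231 -0.63698266]]
top [[396.70940284   0.         258.04138276]
 [  0.         396.70940284 188.67105432]
 [  0.           0.           1.        ]] [ 0.31325451 -0.01333042  1.09713815] [[-0.01207936 -0.98292768  0.18359536]
 [-0.99988865  0.01348253  0.00639634]
 [-0.00876247 -0.18349766 -0.98298109]]
0.1 [ 0.18617364 -0.62225154  0.22156479] [[-5.92878558e-04  2.86724661e-01 -9.58012848e-01]
 [ 1.61250366e-03 -9.58011497e-01 -2.86725254e-01]
 [-9.99998524e-01 -1.71479248e-03  1.05639909e-04]] 0.08697851802507658 [ 0.41669108  0.28428154 -0.1104804 ]
```

View pics/scene0.png

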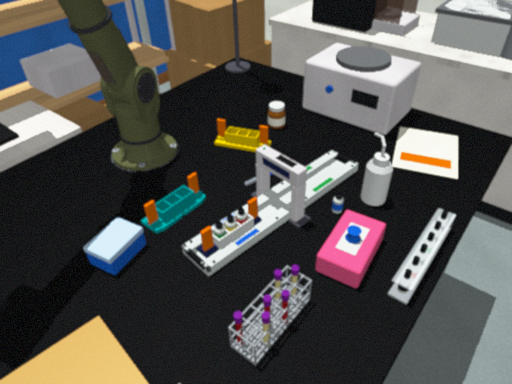

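View pics/top0.png

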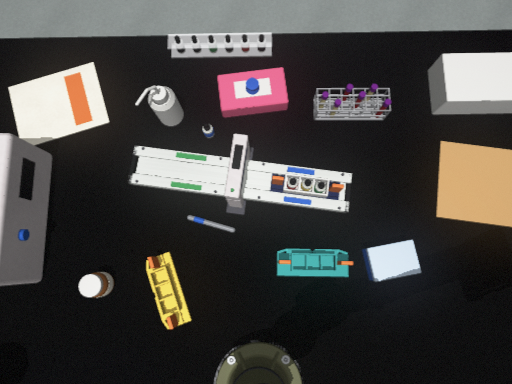

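```bash
cat > h.py <<'E'
import numpy as np,cv2
from workcell import *
def ray(n,p):
    c=camera_model(n);d=np.array(c["rotation"])@np.linalg.inv(np.array(c["intrinsics"]))@[p[0],p[1],1.]
    return np.array(c["origin"]),d/np.linalg.norm(d)
def plane(n,p,z):
    o,d=ray(n,p);return o+d*(z-o[2])/d[2]
def tri(p,q):
    a,d=ray("scene",p);b,e=ray("top",q)
    s=np.linalg.lstsq(np.c_[d,-e],b-a,rcond=None)[0]
    P,Q=a+s[0]*d,b+s[1]*e;return (P+Q)/2,np.linalg.norm(P-Q)
R={"orange":((5,150,110),(15,255,255)),"green":((45,90,60),(75,255,255)),"blue":((105,130,90),(125,255,255))}
def blobs(im,col,box,amin=12):
    x0,y0,x1,y1=box;h=cv2.cvtColor(im,cv2.COLOR_BGR2HSV);m=cv2.inRange(h,*R[col])
    k=np.zeros_like(m);k[y0:y1,x0:x1]=m[y0:y1,x0:x1]
    n,l,s,c=cv2.connectedComponentsWithStats(k)
    return [(c[i].round(2),s[i].tolist(),np.argwhere(l==i)[:,::-1]) for i in range(1,n) if s[i][4]>=amin]
E
python3 - <<'E'
from h import *
t=cv2.imread("pics/top0.png");s=cv2.imread("pics/scene0.png")
for col in R:
    print(col)
    for n,im,bx in(("top",t,(125,140,360,218)),("scene",s,(180,145,362,275))):
        for c,st,px in blobs(im,col,bx):
            print(n,c,st,plane(n,c,.028 if col!="orange" else .093).round(4))
cv2.imwrite("pics/c.png",np.hstack([cv2.resize(t[145:215,260:355],None,fx=4,fy=4,interpolation=cv2.INTER_NEAREST),cv2.resize(s[190:260,190:285],None,fx=4,fy=4,interpolation=cv2.INTER_NEAREST)]))
E
```

```text
orange
top [277.38 179.55] [273, 176, 11, 9, 77] [ 0.5241 -0.0571  0.093 ]
top [335.79 187.32] [329, 183, 14, 9, 82] [ 0.5016 -0.2068  0.093 ]
scene [192.87 181.15] [187, 172, 12, 20, 159] [ 0.3514 -0.0976  0.093 ]
scene [252.54 206.22] [247, 197, 10, 21, 145] [ 0.5499 -0.0792  0.093 ]
scene [206.65 237.95] [200, 226, 13, 25, 221] [ 0.5326 -0.2326  0.093 ]
green
top [190.7  156.32] [176, 153, 30, 8, 124] [0.6073 0.1803 0.028 ]
top [185.63 185.67] [171, 182, 30, 8, 130] [0.5241 0.1926 0.028 ]
scene [308.33 167.5 ] [307, 166, 4, 4, 12] [0.5314 0.2242 0.028 ]
scene [322.19 184.02] [313, 178, 19, 13, 63] [0.6092 0.1788 0.028 ]
scene [220.15 235.08] [217, 233, 8, 5, 13] [ 0.506  -0.1627  0.028 ]
blue
top [300.59 170.57] [288, 167, 26, 8, 111] [ 0.5622 -0.1245  0.028 ]
top [296.95 200.37] [284, 197, 27, 8, 113] [ 0.4791 -0.112   0.028 ]
scene [336.98 206.65] [332, 203, 11, 8, 57] [0.6944 0.1167 0.028 ]
scene [353.24 234.04] [346, 226, 15, 17, 200] [0.7804 0.0489 0.028 ]
scene [246.42 236.58] [236, 229, 22, 16, 83] [ 0.5643 -0.1255  0.028 ]
```

View pics/c.png

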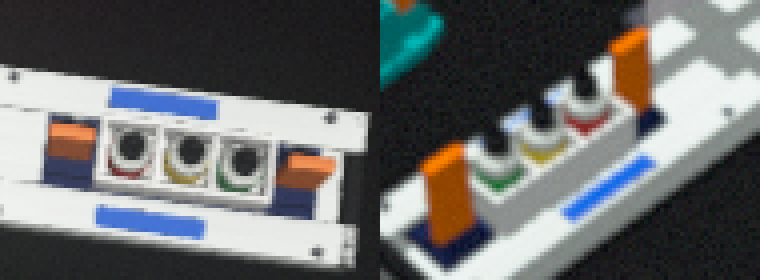

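```bash
python3 - <<'E'
from h import *
B=np.array([.5207,-.1183]);G=np.array([.5657,.1865]);v=(G-B)/np.linalg.norm(G-B);u=np.array([v[1],-v[0]])
O=B+.165*v;print("O",O,v,"yaw",np.degrees(np.arctan2(-v[0],v[1])))
for p,q in(((252.7,199),(278.2,177.5)),((206.5,228),(337.,185.5))):
    P,e=tri(p,q);print(P.round(4),e.round(4))
    for X in(P[:2],plane("top",q,.093)[:2],plane("scene",p,.093)[:2]):print("  track x,y",(X-O)@u,(X-O)@v,X)
o=get_obs();y=o["eef_rot"][:,1];print("jaw yaw",np.degrees(np.arctan2(y[1],y[0])),"u yaw",np.degrees(np.arctan2(u[1],u[0])))
E
```

```text
O [0.54479901 0.04493063] [0.14605461 0.98927653] yaw -8.398353837173774
[ 0.531  -0.0579  0.0925] 0.004
  track x,y 0.001399481869985321 -0.10376200042743708 [ 0.53102857 -0.05792309]
  track x,y 7.709089788046457e-05 -0.10535674505695705 [ 0.52948744 -0.05930759]
  track x,y 0.00278320257658486 -0.10235461876444511 [ 0.532603   -0.05673289]
[ 0.5075 -0.2091  0.0921] 0.0031
  track x,y 0.00023944067353889875 -0.2567983302670742 [ 0.5075293  -0.20914891]
  track x,y -0.0008141178810216268 -0.25796189920497553 [ 0.5063171  -0.21014612]
  track x,y 0.0018882647296916966 -0.25599188771341835 [ 0.50927823 -0.20859193]
jaw yaw -73.33800732297769 u yaw -8.398353837173774
```

>>> {"fn": "jog_arm", "kwargs": {
  "motion": [
    {"claw": 0,"x": 21,"y": 27,"z": 0,"twist": 0.1133},
    {"claw": 0,"x": 21,"y": 27,"z": 0,"twist": 0.1133},
    {"claw": 0,"x": 21,"y": 27,"z": 0,"twist": 0.1133},
    {"claw": 0,"x": 21,"y": 27,"z": 0,"twist": 0.1133},
    {"claw": 0,"x": 21,"y": 27,"z": 0,"twist": 0.1133},
    {"claw": 0,"x": 21,"y": 27,"z": 0,"twist": 0.1133},
    {"claw": 0,"x": 21,"y": 27,"z": 0,"twist": 0.1133},
    {"claw": 0,"x": 21,"y": 27,"z": 0,"twist": 0.1133},
    {"claw": 0,"x": 21,"y": 27,"z": 0,"twist": 0.1133},
    {"claw": 0,"x": 21,"y": 27,"z": 0,"twist": 0.1133},
    {"claw": 0,"x": 21,"y": 27,"z": 0},
    {"claw": 0,"x": 21,"y": 27,"z": 0},
    {"claw": 0,"x": 21,"y": 27,"z": 0},
    {"claw": 0,"x": 21,"y": 27,"z": 0},
    {"claw": 0,"x": 21,"y": 27,"z": 0},
    {"claw": 0},
    {"claw": 0}
  ]
}}

```text
schema error: expected keys claw, x, y, z, twist
```

```bash
cat > st.py <<'E'
from h import *
O=np.array([.5448,.0449]);v=np.array([.14605,.98928]);u=np.array([v[1],-v[0]])
def st():
    o=get_obs();p=np.array(o["position"]);f=np.array(o["contact_force"]);y=np.array(o["eef_rot"])[:,1]
    print("t",o["clock"],"pos",p.round(4),"track",((p[:2]-O)@u).round(4),((p[:2]-O)@v).round(4),"F u,v,z",(f[:2]@u).round(2),(f[:2]@v).round(2),f[2].round(2),"w",round(o["gripper_width"],4),"jaw",np.degrees(np.arctan2(y[1],y[0])).round(2))
if __name__=="__main__":st()
E
python3 st.py
```

```text
t 0.1 pos [ 0.1862 -0.6223  0.2216] track -0.2573 -0.7124 F u,v,z 0.37 0.34 -0.11 w 0.087 jaw -73.34
```

All keys are required in each row.

>>> {"fn": "jog_arm", "kwargs": {
  "motion": [
    {"claw": 0,"x": 21,"y": 27,"z": 0,"twist": 0.1133},
    {"claw": 0,"x": 21,"y": 27,"z": 0,"twist": 0.1133},
    {"claw": 0,"x": 21,"y": 27,"z": 0,"twist": 0.1133},
    {"claw": 0,"x": 21,"y": 27,"z": 0,"twist": 0.1133},
    {"claw": 0,"x": 21,"y": 27,"z": 0,"twist": 0.1133},
    {"claw": 0,"x": 21,"y": 27,"z": 0,"twist": 0.1133},
    {"claw": 0,"x": 21,"y": 27,"z": 0,"twist": 0.1133},
    {"claw": 0,"x": 21,"y": 27,"z": 0,"twist": 0.1133},
    {"claw": 0,"x": 21,"y": 27,"z": 0,"twist": 0.1133},
    {"claw": 0,"x": 21,"y": 27,"z": 0,"twist": 0.1133},
    {"claw": 0,"x": 21,"y": 27,"z": 0,"twist": 0},
    {"claw": 0,"x": 21,"y": 27,"z": 0,"twist": 0},
    {"claw": 0,"x": 21,"y": 27,"z": 0,"twist": 0},
    {"claw": 0,"x": 21,"y": 27,"z": 0,"twist": 0},
    {"claw": 0,"x": 21,"y": 27,"z": 0,"twist": 0},
    {"claw": 0,"x": 0,"y": 0,"z": 0,"twist": 0},
    {"claw": 0,"x": 0,"y": 0,"z": 0,"twist": 0}
  ]
}}

```text
clock: 1.52
position: [0.5023, -0.215, 0.2222]
eef_rot: [[-0.0, 0.99, -0.141], [0.001, -0.141, -0.99], [-1.0, -0.0, -0.001]]
contact_force: [-0.6, -0.6, -0.6]
gripper_width: 0.0433
```

```bash
python3 st.py
```

```text
t 1.5167 pos [ 0.5023 -0.215   0.2222] track -0.004 -0.2634 F u,v,z -0.51 -0.66 -0.55 w 0.0433 jaw -8.11
```

>>> {"fn": "jog_arm", "kwargs": {
  "motion": [
    {"claw": 0,"x": 5,"y": 5,"z": -30,"twist": -0.005},
    {"claw": 0,"x": 0,"y": 0,"z": -35,"twist": 0},
    {"claw": 0,"x": 0,"y": 0,"z": -30,"twist": 0},
    {"claw": 0,"x": 0,"y": 0,"z": 0,"twist": 0},
    {"claw": 0,"x": 0,"y": 0,"z": 0,"twist": 0}
  ]
}}

```text
clock: 1.93
position: [0.5044, -0.2135, 0.1263]
eef_rot: [[-0.004, 0.988, -0.153], [0.001, -0.153, -0.988], [-1.0, -0.004, -0.001]]
contact_force: [0.2, 0.1, 0.6]
gripper_width: 0.0436
```

```bash
python3 - <<'E'
from st import *
st()
t=capture("top");s=capture("scene")
cv2.imwrite("pics/d.png",np.hstack([cv2.resize(t[145:215,260:355],None,fx=4,fy=4),cv2.resize(s[180:250,170:265],None,fx=4,fy=4)]))
E
```

```text
t 1.9333 pos [ 0.5044 -0.2135  0.1263] track -0.0022 -0.2616 F u,v,z 0.16 0.17 0.61 w 0.0436 jaw -8.81
```

View pics/d.png

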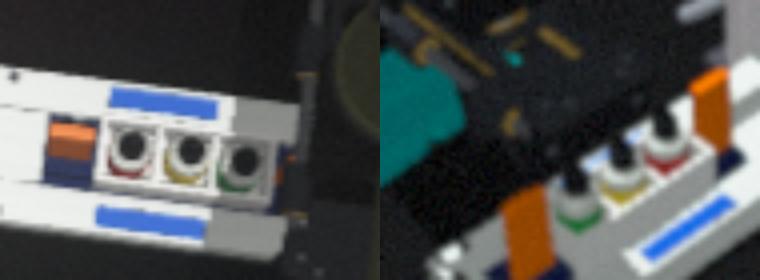

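>>> {"fn": "jog_arm", "kwargs": {
  "motion": [
    {"claw": 0,"x": 3,"y": 3,"z": -24,"twist": 0.005},
    {"claw": 0,"x": 0,"y": 0,"z": -24,"twist": 0},
    {"claw": 0,"x": 0,"y": 0,"z": -24,"twist": 0},
    {"claw": 0,"x": 0,"y": 0,"z": 0,"twist": 0},
    {"claw": 0,"x": 0,"y": 0,"z": 0,"twist": 0},
    {"claw": 0,"x": 0,"y": 0,"z": 0,"twist": 0}
  ]
}}

```text
clock: 2.53
position: [0.5111, -0.2106, 0.0581]
eef_rot: [[0.004, 0.989, -0.147], [-0.002, -0.147, -0.989], [-1.0, 0.004, 0.001]]
contact_force: [0.2, 0.7, -0.1]
gripper_width: 0.0432
```

```bash
python3 - <<'E'
from st import *
st()
E
```

```text
t 2.5333 pos [ 0.5111 -0.2106  0.0581] track 0.004 -0.2577 F u,v,z 0.08 0.7 -0.08 w 0.0432 jaw -8.45
```

>>> {"fn": "jog_arm", "kwargs": {
  "motion": [
    {"claw": 0,"x": -3,"y": 0,"z": -3,"twist": 0},
    {"claw": 0,"x": 0,"y": 0,"z": 0,"twist": 0},
    {"claw": -1,"x": 0,"y": 0,"z": 0,"twist": 0},
    {"claw": -1,"x": 0,"y": 0,"z": 0,"twist": 0},
    {"claw": -1,"x": 0,"y": 0,"z": 0,"twist": 0},
    {"claw": -1,"x": 0,"y": 0,"z": 0,"twist": 0},
    {"claw": -1,"x": 0,"y": 0,"z": 0,"twist": 0},
    {"claw": -1,"x": 0,"y": 0,"z": 0,"twist": 0}
  ],
  "force": 20
}}

```text
clock: 3.2
position: [0.5064, -0.2097, 0.0526]
eef_rot: [[0.0, 0.989, -0.146], [-0.0, -0.146, -0.989], [-1.0, 0.0, 0.0]]
contact_force: [0.6, -0.1, -0.1]
gripper_width: 0.0112
```

```bash
python3 - <<'E'
from st import *
st()
E
```

```text
t 3.2 pos [ 0.5064 -0.2097  0.0526] track -0.0008 -0.2575 F u,v,z 0.62 0.02 -0.09 w 0.0112 jaw -8.42
```

>>> {"fn": "jog_arm", "kwargs": {
  "motion": [
    {"claw": -1,"x": 0.3,"y": 2,"z": 0,"twist": 0},
    {"claw": -1,"x": 0.6,"y": 4,"z": 0,"twist": 0},
    {"claw": -1,"x": 0.9,"y": 6,"z": 0,"twist": 0},
    {"claw": -1,"x": 1.03,"y": 7,"z": 0,"twist": 0},
    {"claw": -1,"x": 1.03,"y": 7,"z": 0,"twist": 0},
    {"claw": -1,"x": 1.03,"y": 7,"z": 0,"twist": 0},
    {"claw": -1,"x": 1.03,"y": 7,"z": 0,"twist": 0},
    {"claw": -1,"x": 1.03,"y": 7,"z": 0,"twist": 0},
    {"claw": -1,"x": 1.03,"y": 7,"z": 0,"twist": 0},
    {"claw": -1,"x": 1.03,"y": 7,"z": 0,"twist": 0},
    {"claw": -1,"x": 1.03,"y": 7,"z": 0,"twist": 0},
    {"claw": -1,"x": 1.03,"y": 7,"z": 0,"twist": 0},
    {"claw": -1,"x": 1.03,"y": 7,"z": 0,"twist": 0},
    {"claw": -1,"x": 1.03,"y": 7,"z": 0,"twist": 0},
    {"claw": -1,"x": 1.03,"y": 7,"z": 0,"twist": 0},
    {"claw": -1,"x": 1.03,"y": 7,"z": 0,"twist": 0},
    {"claw": -1,"x": 1.03,"y": 7,"z": 0,"twist": 0},
    {"claw": -1,"x": 0.6,"y": 4,"z": 0,"twist": 0},
    {"claw": -1,"x": 0.3,"y": 2,"z": 0,"twist": 0},
    {"claw": -1,"x": 0,"y": 0,"z": 0,"twist": 0}
  ]
}}

```text
clock: 4.87
position: [0.5237, -0.0926, 0.0526]
eef_rot: [[0.0, 0.989, -0.146], [0.001, -0.146, -0.989], [-1.0, 0.0, -0.001]]
contact_force: [1.8, 0.3, -0.7]
gripper_width: 0.0102
```

```bash
python3 - <<'E'
from st import *
st()
E
```

```text
t 4.8667 pos [ 0.5237 -0.0926  0.0526] track -0.0008 -0.1391 F u,v,z 1.73 0.55 -0.7 w 0.0102 jaw -8.37
```

>>> {"fn": "jog_arm", "kwargs": {
  "motion": [
    {"claw": -1,"x": 0.45,"y": 3,"z": 0,"twist": 0},
    {"claw": -1,"x": 0.9,"y": 6,"z": 0,"twist": 0},
    {"claw": -1,"x": 1.03,"y": 7,"z": 0,"twist": 0},
    {"claw": -1,"x": 1.03,"y": 7,"z": 0,"twist": 0},
    {"claw": -1,"x": 1.03,"y": 7,"z": 0,"twist": 0},
    {"claw": -1,"x": 1.03,"y": 7,"z": 0,"twist": 0},
    {"claw": -1,"x": 1.03,"y": 7,"z": 0,"twist": 0},
    {"claw": -1,"x": 1.03,"y": 7,"z": 0,"twist": 0},
    {"claw": -1,"x": 0.9,"y": 6,"z": 0,"twist": 0},
    {"claw": -1,"x": 0.6,"y": 4,"z": 0,"twist": 0},
    {"claw": -1,"x": 0.3,"y": 2,"z": 0,"twist": 0},
    {"claw": -1,"x": 0,"y": 0,"z": 0,"twist": 0},
    {"claw": -1,"x": 0,"y": 0,"z": 0,"twist": 0}
  ]
}}

```text
clock: 5.95
position: [0.533, -0.0299, 0.0526]
eef_rot: [[0.001, 0.989, -0.146], [0.001, -0.146, -0.989], [-1.0, 0.0, -0.001]]
contact_force: [3.0, 0.7, -2.0]
gripper_width: 0.0102
```

```bash
python3 - <<'E'
from st import *
st()
E
```

```text
t 5.95 pos [ 0.533  -0.0299  0.0526] track -0.0007 -0.0757 F u,v,z 2.92 1.11 -2.03 w 0.0102 jaw -8.4
```

>>> {"fn": "jog_arm", "kwargs": {
  "motion": [
    {"claw": 0,"x": 0,"y": 0,"z": 0,"twist": 0},
    {"claw": 0,"x": 0,"y": 0,"z": 0,"twist": 0},
    {"claw": 0,"x": 0,"y": 0,"z": 0,"twist": 0},
    {"claw": 0,"x": 0,"y": 0,"z": 0,"twist": 0},
    {"claw": 0,"x": 0,"y": 0,"z": 20,"twist": 0},
    {"claw": 0,"x": 0,"y": 0,"z": 35,"twist": 0},
    {"claw": 0,"x": 0,"y": 0,"z": 40,"twist": 0},
    {"claw": 0,"x": 0,"y": 0,"z": 40,"twist": 0},
    {"claw": 0,"x": 0,"y": 0,"z": 40,"twist": 0},
    {"claw": 0,"x": 0,"y": 0,"z": 0,"twist": 0},
    {"claw": 0,"x": 0,"y": 0,"z": 0,"twist": 0}
  ]
}}

```text
clock: 6.87
position: [0.5342, -0.0308, 0.2304]
eef_rot: [[0.005, 0.989, -0.147], [-0.001, -0.147, -0.989], [-1.0, 0.005, 0.001]]
contact_force: [0.4, -0.3, -0.6]
gripper_width: 0.0432
```

```bash
python3 - <<'E'
from st import *
st()
E
```

```text
t 6.8667 pos [ 0.5342 -0.0308  0.2304] track 0.0006 -0.0764 F u,v,z 0.45 -0.21 -0.57 w 0.0432 jaw -8.44
```

>>> {"fn": "jog_arm", "kwargs": {
  "motion": [
    {"claw": 0,"x": 4.6,"y": 31,"z": 0,"twist": 0},
    {"claw": 0,"x": 4.6,"y": 31,"z": 0,"twist": 0},
    {"claw": 0,"x": 4.6,"y": 31,"z": 0,"twist": 0},
    {"claw": 0,"x": 4.6,"y": 31,"z": 0,"twist": 0},
    {"claw": 0,"x": 4.6,"y": 31,"z": 0,"twist": 0},
    {"claw": 0,"x": 0,"y": 0,"z": 0,"twist": 0},
    {"claw": 0,"x": 0,"y": 0,"z": 0,"twist": 0},
    {"claw": 0,"x": 0,"y": 0,"z": 0,"twist": 0}
  ]
}}

```text
clock: 7.53
position: [0.555, 0.1234, 0.226]
eef_rot: [[-0.003, 0.989, -0.146], [-0.001, -0.146, -0.989], [-1.0, -0.003, 0.001]]
contact_force: [-0.2, -0.0, -0.3]
gripper_width: 0.0436
```

```bash
python3 - <<'E'
from st import *
st()
t=capture("top");s=capture("scene")
cv2.imwrite("pics/e.png",np.hstack([cv2.resize(t[120:220,170:300],None,fx=3,fy=3),cv2.resize(s[140:240,220:350],None,fx=3,fy=3)]))
E
```

```text
t 7.5333 pos [0.555  0.1234 0.226 ] track -0.0013 0.0791 F u,v,z -0.21 -0.05 -0.28 w 0.0436 jaw -8.42
```

View pics/e.png

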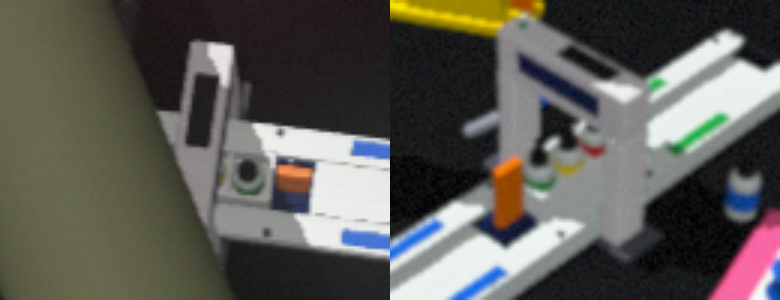

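>>> {"fn": "jog_arm", "kwargs": {
  "motion": [
    {"claw": 0,"x": 1.3,"y": 2,"z": -30,"twist": 0},
    {"claw": 0,"x": 0,"y": 0,"z": -40,"twist": 0},
    {"claw": 0,"x": 0,"y": 0,"z": -30,"twist": 0},
    {"claw": 0,"x": 0,"y": 0,"z": 0,"twist": 0},
    {"claw": 0,"x": 0,"y": 0,"z": 0,"twist": 0},
    {"claw": 0,"x": 0,"y": 0,"z": 0,"twist": 0}
  ]
}}

```text
clock: 8.13
position: [0.5583, 0.1259, 0.1294]
eef_rot: [[0.002, 0.989, -0.148], [0.0, -0.148, -0.989], [-1.0, 0.002, -0.001]]
contact_force: [0.8, 0.5, 0.4]
gripper_width: 0.0434
```

```bash
python3 - <<'E'
from st import *
st()
P,e=tri((259.3,193.7),(268,176.7));print(P,e,(P[:2]-O)@u,(P[:2]-O)@v)
E
```

```text
t 8.1333 pos [0.5583 0.1259 0.1294] track 0.0015 0.0821 F u,v,z 0.7 0.65 0.39 w 0.0434 jaw -8.5
[ 0.53303565 -0.03169268  0.09404808] 0.0035511054323199343 -0.00045187659726311606 -0.07748978756924714
```

Rear fin at track y ≈ -0.077, so the front fin is at ≈ +0.079. Descending and gripping.

>>> {"fn": "jog_arm", "kwargs": {
  "motion": [
    {"claw": 0,"x": -1.2,"y": -2,"z": -25,"twist": 0},
    {"claw": 0,"x": 0,"y": 0,"z": -25,"twist": 0},
    {"claw": 0,"x": 0,"y": 0,"z": -25,"twist": 0},
    {"claw": 0,"x": 0,"y": 0,"z": 0,"twist": 0},
    {"claw": 0,"x": 0,"y": 0,"z": 0,"twist": 0},
    {"claw": -1,"x": 0,"y": 0,"z": 0,"twist": 0},
    {"claw": -1,"x": 0,"y": 0,"z": 0,"twist": 0},
    {"claw": -1,"x": 0,"y": 0,"z": 0,"twist": 0},
    {"claw": -1,"x": 0,"y": 0,"z": 0,"twist": 0},
    {"claw": -1,"x": 0,"y": 0,"z": 0,"twist": 0},
    {"claw": -1,"x": 0,"y": 0,"z": 0,"twist": 0}
  ],
  "force": 40
}}

```text
clock: 9.05
position: [0.5561, 0.1243, 0.053]
eef_rot: [[0.001, 0.989, -0.146], [-0.0, -0.146, -0.989], [-1.0, 0.001, 0.0]]
contact_force: [0.1, 0.0, -0.1]
gripper_width: 0.0113
```

```bash
python3 - <<'E'
from st import *
st()
E
```

```text
t 9.05 pos [0.5561 0.1243 0.053 ] track -0.0004 0.0802 F u,v,z 0.12 0.03 -0.14 w 0.0113 jaw -8.42
```

>>> {"fn": "jog_arm", "kwargs": {
  "motion": [
    {"claw": -1,"x": 0.44,"y": 3,"z": 0,"twist": 0},
    {"claw": -1,"x": 0.44,"y": 3,"z": 0,"twist": 0},
    {"claw": -1,"x": 0.44,"y": 3,"z": 0,"twist": 0},
    {"claw": -1,"x": 0.44,"y": 3,"z": 0,"twist": 0},
    {"claw": -1,"x": 0.44,"y": 3,"z": 0,"twist": 0},
    {"claw": -1,"x": 0.44,"y": 3,"z": 0,"twist": 0}
  ]
}}

```text
clock: 9.55
position: [0.5589, 0.1425, 0.0529]
eef_rot: [[0.001, 0.989, -0.146], [-0.0, -0.146, -0.989], [-1.0, 0.001, 0.0]]
contact_force: [-0.2, -2.4, 4.9]
gripper_width: 0.0095
```

>>> {"fn": "jog_arm", "kwargs": {
  "motion": [
    {"claw": -1,"x": 0.44,"y": 3,"z": 0,"twist": 0},
    {"claw": -1,"x": 0.44,"y": 3,"z": 0,"twist": 0},
    {"claw": -1,"x": 0.44,"y": 3,"z": 0,"twist": 0},
    {"claw": -1,"x": 0.44,"y": 3,"z": 0,"twist": 0}
  ]
}}

```text
clock: 9.88
position: [0.5606, 0.1545, 0.0529]
eef_rot: [[0.001, 0.989, -0.146], [-0.0, -0.146, -0.989], [-1.0, 0.001, 0.0]]
contact_force: [-0.3, -2.3, 5.3]
gripper_width: 0.0098
```

>>> {"fn": "jog_arm", "kwargs": {
  "motion": [
    {"claw": -1,"x": 0.44,"y": 3,"z": 0,"twist": 0},
    {"claw": -1,"x": 0.44,"y": 3,"z": 0,"twist": 0},
    {"claw": -1,"x": 0.44,"y": 3,"z": 0,"twist": 0},
    {"claw": -1,"x": 0.44,"y": 3,"z": 0,"twist": 0}
  ]
}}

```text
clock: 10.22
position: [0.5624, 0.1666, 0.0529]
eef_rot: [[0.001, 0.989, -0.146], [-0.0, -0.146, -0.989], [-1.0, 0.001, 0.0]]
contact_force: [-0.4, -3.3, 5.3]
gripper_width: 0.0095
```

>>> {"fn": "jog_arm", "kwargs": {
  "motion": [
    {"claw": -1,"x": 0.44,"y": 3,"z": 0,"twist": 0},
    {"claw": -1,"x": 0.44,"y": 3,"z": 0,"twist": 0},
    {"claw": -1,"x": 0.44,"y": 3,"z": 0,"twist": 0},
    {"claw": -1,"x": 0.44,"y": 3,"z": 0,"twist": 0}
  ]
}}

```text
clock: 10.55
position: [0.5641, 0.1785, 0.0529]
eef_rot: [[0.001, 0.989, -0.146], [-0.0, -0.146, -0.989], [-1.0, 0.001, 0.0]]
contact_force: [-0.5, -2.8, 5.8]
gripper_width: 0.01
```

>>> {"fn": "jog_arm", "kwargs": {
  "motion": [
    {"claw": -1,"x": 0.44,"y": 3,"z": 0,"twist": 0},
    {"claw": -1,"x": 0.44,"y": 3,"z": 0,"twist": 0},
    {"claw": -1,"x": 0.44,"y": 3,"z": 0,"twist": 0},
    {"claw": -1,"x": 0.44,"y": 3,"z": 0,"twist": 0}
  ]
}}

```text
clock: 10.88
position: [0.5655, 0.1888, 0.0529]
eef_rot: [[-0.001, 0.989, -0.147], [-0.003, -0.147, -0.989], [-1.0, -0.0, 0.003]]
contact_force: [-2.7, -6.3, 8.1]
gripper_width: 0.0096
```

```bash
python3 st.py
```

```text
t 10.8833 pos [0.5655 0.1888 0.0529] track -0.0005 0.1454 F u,v,z -1.74 -6.6 8.11 w 0.0096 jaw -8.46
```

>>> {"fn": "jog_arm", "kwargs": {
  "motion": [
    {"claw": -1,"x": 0.3,"y": 2,"z": 0,"twist": 0},
    {"claw": -1,"x": 0.3,"y": 2,"z": 0,"twist": 0},
    {"claw": -1,"x": 0.3,"y": 2,"z": 0,"twist": 0}
  ]
}}

```text
clock: 11.13
position: [0.5663, 0.1942, 0.0529]
eef_rot: [[-0.001, 0.989, -0.148], [-0.004, -0.148, -0.989], [-1.0, -0.001, 0.004]]
contact_force: [-3.4, -8.2, 9.9]
gripper_width: 0.0101
```

>>> {"fn": "jog_arm", "kwargs": {
  "motion": [
    {"claw": -1,"x": 0.3,"y": 2,"z": 0,"twist": 0},
    {"claw": -1,"x": 0.3,"y": 2,"z": 0,"twist": 0},
    {"claw": -1,"x": 0.3,"y": 2,"z": 0,"twist": 0}
  ]
}}

```text
clock: 11.38
position: [0.5671, 0.1996, 0.0529]
eef_rot: [[-0.002, 0.989, -0.148], [-0.005, -0.148, -0.989], [-1.0, -0.001, 0.005]]
contact_force: [-4.4, -9.3, 10.3]
gripper_width: 0.0097
```

>>> {"fn": "jog_arm", "kwargs": {
  "motion": [
    {"claw": -1,"x": 0.3,"y": 2,"z": 0,"twist": 0},
    {"claw": -1,"x": 0.3,"y": 2,"z": 0,"twist": 0},
    {"claw": -1,"x": 0.3,"y": 2,"z": 0,"twist": 0}
  ]
}}

```text
clock: 11.63
position: [0.5679, 0.2051, 0.0529]
eef_rot: [[-0.002, 0.989, -0.148], [-0.006, -0.148, -0.989], [-1.0, -0.001, 0.006]]
contact_force: [-3.4, -9.0, 10.7]
gripper_width: 0.0097
```

>>> {"fn": "jog_arm", "kwargs": {
  "motion": [
    {"claw": -1,"x": 0.3,"y": 2,"z": 0,"twist": 0},
    {"claw": -1,"x": 0.3,"y": 2,"z": 0,"twist": 0},
    {"claw": -1,"x": 0.3,"y": 2,"z": 0,"twist": 0},
    {"claw": -1,"x": 0.3,"y": 2,"z": 0,"twist": 0},
    {"claw": -1,"x": 0.3,"y": 2,"z": 0,"twist": 0},
    {"claw": -1,"x": 0.3,"y": 2,"z": 0,"twist": 0}
  ]
}}

```text
clock: 12.13
position: [0.5699, 0.2185, 0.0529]
eef_rot: [[-0.001, 0.989, -0.147], [-0.003, -0.147, -0.989], [-1.0, -0.001, 0.003]]
contact_force: [-3.5, -6.6, 9.0]
gripper_width: 0.0097
```

>>> {"fn": "jog_arm", "kwargs": {
  "motion": [
    {"claw": -1,"x": 0.3,"y": 2,"z": 0,"twist": 0},
    {"claw": -1,"x": 0.3,"y": 2,"z": 0,"twist": 0},
    {"claw": -1,"x": 0.3,"y": 2,"z": 0,"twist": 0},
    {"claw": -1,"x": 0.3,"y": 2,"z": 0,"twist": 0},
    {"claw": -1,"x": 0.3,"y": 2,"z": 0,"twist": 0},
    {"claw": -1,"x": 0.3,"y": 2,"z": 0,"twist": 0}
  ]
}}

```text
clock: 12.63
position: [0.5717, 0.2306, 0.0529]
eef_rot: [[-0.001, 0.989, -0.147], [-0.003, -0.147, -0.989], [-1.0, -0.0, 0.003]]
contact_force: [-3.8, -5.7, 8.5]
gripper_width: 0.0101
```

```bash
python3 st.py
```

```text
t 12.6333 pos [0.5717 0.2306 0.0529] track -0.0005 0.1876 F u,v,z -2.9 -6.18 8.52 w 0.0101 jaw -8.48
```

>>> {"fn": "jog_arm", "kwargs": {
  "motion": [
    {"claw": -1,"x": 0.3,"y": 2,"z": 0,"twist": 0},
    {"claw": -1,"x": 0.3,"y": 2,"z": 0,"twist": 0},
    {"claw": -1,"x": 0.15,"y": 1,"z": 0,"twist": 0},
    {"claw": -1,"x": 0.15,"y": 1,"z": 0,"twist": 0}
  ]
}}

```text
clock: 12.97
position: [0.5726, 0.2367, 0.0529]
eef_rot: [[-0.001, 0.989, -0.147], [-0.003, -0.147, -0.989], [-1.0, -0.0, 0.003]]
contact_force: [-2.2, -7.2, 8.6]
gripper_width: 0.01
```

>>> {"fn": "jog_arm", "kwargs": {
  "motion": [
    {"claw": -1,"x": 0.15,"y": 1,"z": 0,"twist": 0},
    {"claw": -1,"x": 0.15,"y": 1,"z": 0,"twist": 0},
    {"claw": -1,"x": 0.15,"y": 1,"z": 0,"twist": 0}
  ]
}}

```text
clock: 13.22
position: [0.5731, 0.2396, 0.0529]
eef_rot: [[-0.001, 0.989, -0.147], [-0.003, -0.147, -0.989], [-1.0, -0.0, 0.003]]
contact_force: [-1.6, -6.7, 8.3]
gripper_width: 0.0099
```

>>> {"fn": "jog_arm", "kwargs": {
  "motion": [
    {"claw": -1,"x": 0.15,"y": 1,"z": 0,"twist": 0},
    {"claw": -1,"x": 0.15,"y": 1,"z": 0,"twist": 0},
    {"claw": -1,"x": 0.15,"y": 1,"z": 0,"twist": 0}
  ]
}}

```text
clock: 13.47
position: [0.5735, 0.2427, 0.0529]
eef_rot: [[-0.001, 0.989, -0.147], [-0.003, -0.147, -0.989], [-1.0, -0.001, 0.003]]
contact_force: [-2.9, -6.7, 8.2]
gripper_width: 0.0093
```

>>> {"fn": "jog_arm", "kwargs": {
  "motion": [
    {"claw": -1,"x": 0.15,"y": 1,"z": 0,"twist": 0},
    {"claw": -1,"x": 0.15,"y": 1,"z": 0,"twist": 0},
    {"claw": -1,"x": 0.15,"y": 1,"z": 0,"twist": 0}
  ]
}}

```text
clock: 13.72
position: [0.5739, 0.2456, 0.0529]
eef_rot: [[-0.001, 0.989, -0.147], [-0.003, -0.147, -0.989], [-1.0, -0.0, 0.003]]
contact_force: [-2.6, -6.1, 8.1]
gripper_width: 0.0097
```

>>> {"fn": "jog_arm", "kwargs": {
  "motion": [
    {"claw": -1,"x": 0.15,"y": 1,"z": 0,"twist": 0},
    {"claw": -1,"x": 0.15,"y": 1,"z": 0,"twist": 0},
    {"claw": -1,"x": 0.15,"y": 1,"z": 0,"twist": 0}
  ]
}}

```text
clock: 13.97
position: [0.5744, 0.2486, 0.0529]
eef_rot: [[-0.001, 0.989, -0.147], [-0.003, -0.147, -0.989], [-1.0, -0.001, 0.003]]
contact_force: [-2.6, -6.1, 7.6]
gripper_width: 0.0096
```

>>> {"fn": "jog_arm", "kwargs": {
  "motion": [
    {"claw": -1,"x": 0.15,"y": 1,"z": 0,"twist": 0},
    {"claw": -1,"x": 0.15,"y": 1,"z": 0,"twist": 0},
    {"claw": -1,"x": 0.15,"y": 1,"z": 0,"twist": 0}
  ]
}}

```text
clock: 14.22
position: [0.5748, 0.2517, 0.0529]
eef_rot: [[-0.001, 0.989, -0.147], [-0.003, -0.147, -0.989], [-1.0, -0.001, 0.003]]
contact_force: [-3.3, -5.9, 8.1]
gripper_width: 0.0099
```

>>> {"fn": "jog_arm", "kwargs": {
  "motion": [
    {"claw": -1,"x": 0.15,"y": 1,"z": 0,"twist": 0},
    {"claw": -1,"x": 0.15,"y": 1,"z": 0,"twist": 0},
    {"claw": -1,"x": 0.15,"y": 1,"z": 0,"twist": 0}
  ]
}}

```text
clock: 14.47
position: [0.5753, 0.2547, 0.0529]
eef_rot: [[-0.001, 0.989, -0.147], [-0.003, -0.147, -0.989], [-1.0, -0.0, 0.003]]
contact_force: [-2.3, -6.5, 8.6]
gripper_width: 0.0098
```

>>> {"fn": "jog_arm", "kwargs": {
  "motion": [
    {"claw": -1,"x": 0.15,"y": 1,"z": 0,"twist": 0},
    {"claw": -1,"x": 0.15,"y": 1,"z": 0,"twist": 0}
  ]
}}

```text
clock: 14.63
position: [0.5756, 0.2567, 0.0529]
eef_rot: [[-0.001, 0.989, -0.147], [-0.003, -0.147, -0.989], [-1.0, -0.001, 0.003]]
contact_force: [-2.5, -6.0, 8.1]
gripper_width: 0.01
```

>>> {"fn": "jog_arm", "kwargs": {
  "motion": [
    {"claw": -1,"x": 0.15,"y": 1,"z": 0,"twist": 0},
    {"claw": -1,"x": 0.15,"y": 1,"z": 0,"twist": 0}
  ]
}}

```text
clock: 14.8
position: [0.5759, 0.2587, 0.0529]
eef_rot: [[-0.001, 0.989, -0.147], [-0.003, -0.147, -0.989], [-1.0, -0.0, 0.003]]
contact_force: [-2.7, -6.2, 8.3]
gripper_width: 0.0099
```

>>> {"fn": "jog_arm", "kwargs": {
  "motion": [
    {"claw": -1,"x": 0.15,"y": 1,"z": 0,"twist": 0},
    {"claw": -1,"x": 0.15,"y": 1,"z": 0,"twist": 0}
  ]
}}

```text
clock: 14.97
position: [0.5762, 0.2607, 0.0529]
eef_rot: [[-0.001, 0.989, -0.147], [-0.003, -0.147, -0.989], [-1.0, -0.001, 0.003]]
contact_force: [-2.9, -6.3, 7.4]
gripper_width: 0.0093
```

>>> {"fn": "jog_arm", "kwargs": {
  "motion": [
    {"claw": -1,"x": 0.15,"y": 1,"z": 0,"twist": 0},
    {"claw": -1,"x": 0.15,"y": 1,"z": 0,"twist": 0}
  ]
}}

```text
clock: 15.13
position: [0.5765, 0.2627, 0.0529]
eef_rot: [[-0.001, 0.989, -0.147], [-0.003, -0.147, -0.989], [-1.0, -0.001, 0.003]]
contact_force: [-1.9, -6.4, 8.5]
gripper_width: 0.0093
```

>>> {"fn": "jog_arm", "kwargs": {
  "motion": [
    {"claw": -1,"x": 0.15,"y": 1,"z": 0,"twist": 0},
    {"claw": -1,"x": 0.15,"y": 1,"z": 0,"twist": 0}
  ]
}}

```text
clock: 15.3
position: [0.5768, 0.2647, 0.0529]
eef_rot: [[-0.001, 0.989, -0.147], [-0.003, -0.147, -0.989], [-1.0, -0.0, 0.003]]
contact_force: [-2.6, -5.9, 8.5]
gripper_width: 0.0098
```

>>> {"fn": "jog_arm", "kwargs": {
  "motion": [
    {"claw": -1,"x": 0.15,"y": 1,"z": 0,"twist": 0},
    {"claw": -1,"x": 0.15,"y": 1,"z": 0,"twist": 0}
  ]
}}

```text
clock: 15.47
position: [0.5771, 0.2666, 0.0529]
eef_rot: [[-0.001, 0.989, -0.147], [-0.003, -0.147, -0.989], [-1.0, -0.001, 0.003]]
contact_force: [-1.9, -6.0, 8.7]
gripper_width: 0.0094
```

>>> {"fn": "jog_arm", "kwargs": {
  "motion": [
    {"claw": -1,"x": 0.15,"y": 1,"z": 0,"twist": 0},
    {"claw": -1,"x": 0.15,"y": 1,"z": 0,"twist": 0}
  ]
}}

```text
clock: 15.63
position: [0.5775, 0.2694, 0.0529]
eef_rot: [[-0.001, 0.989, -0.147], [-0.002, -0.147, -0.989], [-1.0, -0.0, 0.002]]
contact_force: [-1.9, -3.8, 6.1]
gripper_width: 0.0096
```

>>> {"fn": "jog_arm", "kwargs": {
  "motion": [
    {"claw": -1,"x": 0.15,"y": 1,"z": 0,"twist": 0},
    {"claw": -1,"x": 0.15,"y": 1,"z": 0,"twist": 0}
  ]
}}

```text
clock: 15.8
position: [0.578, 0.2731, 0.0529]
eef_rot: [[0.001, 0.989, -0.146], [0.001, -0.146, -0.989], [-1.0, 0.001, -0.001]]
contact_force: [1.4, -0.4, 4.2]
gripper_width: 0.0094
```

>>> {"fn": "jog_arm", "kwargs": {
  "motion": [
    {"claw": -1,"x": 0.15,"y": 1,"z": 0,"twist": 0},
    {"claw": -1,"x": 0.15,"y": 1,"z": 0,"twist": 0}
  ]
}}

```text
clock: 15.97
position: [0.5783, 0.275, 0.0529]
eef_rot: [[0.001, 0.989, -0.146], [0.001, -0.146, -0.989], [-1.0, 0.0, -0.001]]
contact_force: [-0.1, -1.1, 5.0]
gripper_width: 0.0095
```

>>> {"fn": "jog_arm", "kwargs": {
  "motion": [
    {"claw": -1,"x": 0.15,"y": 1,"z": 0,"twist": 0}
  ]
}}

```text
clock: 16.05
position: [0.5784, 0.2759, 0.0529]
eef_rot: [[0.0, 0.989, -0.146], [0.0, -0.146, -0.989], [-1.0, 0.0, -0.0]]
contact_force: [0.3, -2.3, 5.8]
gripper_width: 0.0096
```

```bash
python3 st.py
```

```text
t 16.05 pos [0.5784 0.2759 0.0529] track -0.0005 0.2334 F u,v,z 0.65 -2.25 5.81 w 0.0096 jaw -8.41
```

>>> {"fn": "jog_arm", "kwargs": {
  "motion": [
    {"claw": 0,"x": 0,"y": 0,"z": 0,"twist": 0},
    {"claw": 0,"x": 0,"y": 0,"z": 0,"twist": 0},
    {"claw": 0,"x": 0,"y": 0,"z": 0,"twist": 0},
    {"claw": 0,"x": 0,"y": 0,"z": 0,"twist": 0},
    {"claw": 0,"x": 0,"y": 0,"z": 0,"twist": 0},
    {"claw": 0,"x": 0,"y": 0,"z": 0,"twist": 0}
  ]
}}

```text
clock: 16.55
position: [0.5781, 0.2753, 0.0523]
eef_rot: [[-0.0, 0.989, -0.146], [-0.0, -0.146, -0.989], [-1.0, -0.0, 0.0]]
contact_force: [0.1, -0.4, 0.3]
gripper_width: 0.0398
```

>>> {"fn": "jog_arm", "kwargs": {
  "motion": [
    {"claw": 0,"x": 0,"y": 0,"z": 15,"twist": 0},
    {"claw": 0,"x": 0,"y": 0,"z": 30,"twist": 0},
    {"claw": 0,"x": 0,"y": 0,"z": 35,"twist": 0},
    {"claw": 0,"x": 0,"y": 0,"z": 40,"twist": 0},
    {"claw": 0,"x": 0,"y": 0,"z": 40,"twist": 0},
    {"claw": 0,"x": 0,"y": 0,"z": 30,"twist": 0},
    {"claw": 0,"x": 0,"y": 30,"z": 0,"twist": 0},
    {"claw": 0,"x": 0,"y": 40,"z": 0,"twist": 0},
    {"claw": 0,"x": 0,"y": 40,"z": 0,"twist": 0},
    {"claw": 0,"x": 0,"y": 40,"z": 0,"twist": 0},
    {"claw": 0,"x": -15,"y": 35,"z": 0,"twist": 0},
    {"claw": 0,"x": 0,"y": 0,"z": 0,"twist": 0},
    {"claw": 0,"x": 0,"y": 0,"z": 0,"twist": 0},
    {"claw": 0,"x": 0,"y": 0,"z": 0,"twist": 0}
  ]
}}

```text
clock: 17.72
position: [0.5633, 0.4603, 0.2434]
eef_rot: [[0.001, 0.989, -0.146], [-0.0, -0.146, -0.989], [-1.0, 0.001, -0.0]]
contact_force: [-0.7, 0.0, 0.5]
gripper_width: 0.0433
```

```bash
python3 - <<'E'
from st import *
st()
t=capture("top");s=capture("scene")
cv2.imwrite("pics/ft.png",t);cv2.imwrite("pics/fs.png",s)
cv2.imwrite("pics/f.png",np.hstack([cv2.resize(t[120:220,110:270],None,fx=2.5,fy=2.5),cv2.resize(s[110:210,220:380],None,fx=2.5,fy=2.5)]))
E
```

```text
t 17.7167 pos [0.5633 0.4603 0.2434] track -0.0424 0.4137 F u,v,z -0.65 -0.08 0.47 w 0.0433 jaw -8.38
```

View pics/f.png

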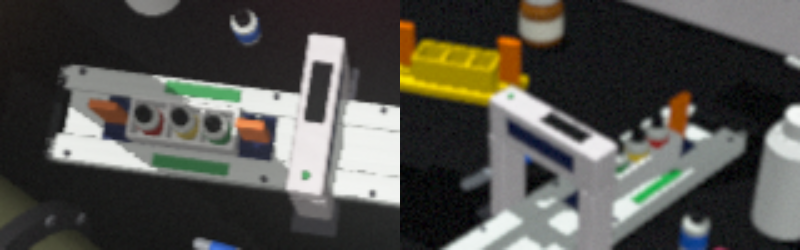

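```bash
python3 - <<'E'
from st import *
t=cv2.imread("pics/ft.png")
for q in((211.2,169.6),(152.4,161.6)):
    X=plane("top",q,.093)[:2];print(((X-O)@u).round(4),((X-O)@v).round(4))
a=cv2.imread("pics/top0.png");d=cv2.absdiff(a,t).max(2)
for n,(x0,y0,x1,y1) in dict(spare=(200,122,215,140),marker=(185,213,238,234),wash=(135,80,185,128),tissue=(215,65,290,117),rack=(310,80,395,125),tip=(362,238,424,283),teal=(272,245,356,280),arch=(225,132,249,216)).items():
    print(n,np.median(d[y0:y1,x0:x1]),np.percentile(d[y0:y1,x0:x1],95),(d[y0:y1,x0:x1]>60).mean().round(3))
s=cv2.absdiff(cv2.imread("pics/scene0.png"),cv2.imread("pics/fs.png")).max(2)
print("scene jar",np.percentile(s[98:132,265:290],95),"wash",np.percentile(s[130:208,358:395],95),"spare",np.percentile(s[192:216,328:346],95),"yellow",np.percentile(s[115:152,212:272],95))
E
```

```text
-0.0021 0.07
-0.0012 0.2259
spare 3.0 7.0 0.0
marker 5.0 28.0 0.022
wash 3.0 7.0 0.0
tissue 3.0 5.0 0.0
rack 3.0 6.0 0.0
tip 3.0 52.099999999999454 0.047
teal 4.0 6.0 0.0
arch 3.0 32.0 0.0
scene jar 15.0 wash 19.0 spare 12.0 yellow 13.0
```

```bash
python3 - <<'E'
from st import *
t=capture("top");print(get_obs()["clock"])
for im,bx in((cv2.imread("pics/top0.png"),(260,165,350,200)),(cv2.imread("pics/ft.png"),(125,140,230,190)),(t,(125,140,230,190))):
    for c,s_,px in blobs(im,"orange",bx):
        for x in(s_[0]-.5,s_[0]+s_[2]-.5):
            r=px[abs(px[:,0]-x)<1.6][:,1].mean();X=plane("top",(x,r),.093)[:2];print(s_,"v",((X-O)@v).round(4),"u",((X-O)@u).round(4))
cv2.imwrite("pics/g.png",cv2.resize(t[135:200,135:235],None,fx=7,fy=7,interpolation=cv2.INTER_CUBIC))
E
```

```text
17.8667
[273, 176, 11, 9, 77] v -0.0914 u -0.0071
[273, 176, 11, 9, 77] v -0.1191 u 0.0001
[329, 183, 14, 9, 82] v -0.2373 u -0.0135
[329, 183, 14, 9, 82] v -0.2721 u -0.001
[146, 160, 11, 5, 36] v 0.244 u -0.0028
[146, 160, 11, 5, 36] v 0.2148 u -0.0022
[205, 168, 12, 9, 82] v 0.0873 u -0.0045
[205, 168, 12, 9, 82] v 0.0548 u -0.0097
[146, 160, 11, 5, 37] v 0.2441 u -0.002
[146, 160, 11, 5, 37] v 0.2149 u -0.0016
[205, 168, 12, 9, 83] v 0.0872 u -0.0049
[205, 168, 12, 9, 83] v 0.0548 u -0.0097
```

View pics/g.png

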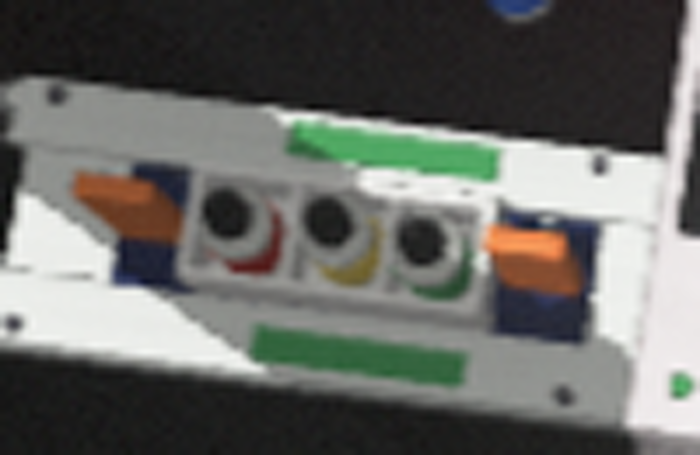

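```bash
python3 -c "
from workcell import *
print(job_done())"
```

```text
the job is handed in; nothing more can be done
None
```

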